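Level the balance plank, then start the round timer

TASK

Get the balancing game ready: the plank is tipped over on its stand with its heavy end on the table, so slide it along across the ridge until it balances level there by itself. Then, with the plank left balanced, switch on the round timer by throwing its toggle fully over to the other side. Don't disturb the other things on the table.

Things in the scene. Friction and masses are not known exactly. Their poses are not given: they have to be found in the camera images.
- plank: bamboo plank, 200 long (its x) x 46 wide x 10 thick; origin at the middle of its underside, z up. Loose across the ridge, it starts tipped about 0.23 rad, +x (heavy) end on the table, its middle 15 mm past the ridge's +x edge. Level only while its balance point is over the 24 mm ridge; slid too far it tips the other way. Fingers at its end may hold it down; let go, it can rock for 4 s.
- boss: round steel boss fixed on the plank's top, 36 diameter, 12 tall, 65 mm from the plank's middle towards its +x, heavy end; origin at the centre of its underside. Plank and boss weigh 90 to 230 g together; their balance point is not known beforehand: somewhere 10 to 42 mm from the plank's middle towards +x.
- stand: dark wooden stand, fixed; origin at the centre of its underside. Flat-topped ridge 24 mm wide in x, top 26 above the table, runs along y; the plank crosses it along the stand's x, heavy end to +x. Two upright cheeks (30 mm in x, inner faces at y = +-26.5, tops 42 above the table) keep the plank from going off sideways. Foot 62 (x) x 90 (y) x 8.
- timer: white plastic timer box 90 (x) x 110 (y) x 40 tall, fixed, with a toggle lever on a grey block (70 x 50 x 25 tall) on its top; origin at the centre of its underside. The toggle swings in the timer's x-z plane about an axis 62 above the table, at x = 5, y = -25.
- switch (a joint): the timer's toggle: 0 = off, leaning to the timer's -x; 1.0 rad = on, leaning to the timer's +x; stays where it is left
- switch_tip (a point): centre of the toggle's black ball tip, 26 diameter, 50 mm from the toggle's axis on a 10 mm thick steel stem
- dice_tray: open bamboo dice tray 120 x 160 x 30 tall, origin at the centre of its underside; a bystander, with the dice in it
- die0: black die, 20 mm, in the tray; a bystander
- die1: black die, 20 mm, in the tray; a bystander
- saucer: white porcelain saucer, 120 diameter, 18 tall, origin at the centre of its underside; a bystander
- dispenser: empty stainless push-pump dispenser, 68 diameter, 172 tall, origin at the centre of its underside; a bystander

How it is judged (in metres and radians):
On the way, in this order (a step that is already met when the one before it is completed fails the run):
1. the plank balances level on the ridge, not touched by the robot (angle between plank's own z axis and vertical below 0.06 rad and z of plank in the frame of stand between 0.021 and 0.031 m and horizontal distance between plank and stand below 0.06 m and contact force between plank and the fingers below 0.05 N and contact force between plank and the arm below 0.05 N), for 0.5 s.
2. the timer's toggle is thrown to on (value of joint switch above 0.85 rad), for 0.2 s.
At the end, for the whole second after the job is handed in: the plank rests level (within 0.06 rad) and still (below 0.02 m/s) on the stand's ridge: its underside's middle within 5 mm of the ridge's height and within 60 mm of the ridge along the stand; the toggle is past 0.85 rad (angle between plank's own z axis and vertical below 0.06 rad and z of plank in the frame of stand between 0.021 and 0.031 m and horizontal distance between plank and stand below 0.06 m and value of joint switch above 0.85 rad and linear speed of plank below 0.02 m/s); the robot touches nothing.
It fails at once if a bystander (dice tray, die, saucer or dispenser) is moved by more than 30 mm (distance of any of dice_tray, die0, die1, saucer, dispenser from where it was at the start of the episode above 0.03 m).
It also fails if it takes over 64 s, if anything falls off the work surface, if the arm or the gripper's body presses on something with over 40 N, if the wrist force passes 120 N, or if a joint passes its speed limit or range.

ROBOT

A 6-joint arm with a two-finger parallel gripper is mounted at the origin on the work surface. World frame = base frame: x ahead of the robot, y to its left, z up, the work surface at z = 0. Lengths are in mm, angles in rad, forces in N, time in s.
With the tool pointing down it reaches from about 350 to 875 mm from the base axis. Payload 4.2 kg.
Tool frame: the origin (TCP) lies at the very end of the fingers, on their centre line; the grasp point (between the pads) lies 19 mm behind it (arm.hold_point_z is the distance from the TCP to the grasp point, in mm); y points along the fingers, x is the direction in which the jaws open and shut, and the axes are right-handed (so a half turn about y gives the same grasp; the last joint's range is limited). The gripper opens to 85 mm and grips with 20 to 120 N. Pads are 22 mm wide; open, the fingers measure 114 mm over their backs; the gripper's body (76 mm by 85 mm) begins 54 mm behind the grasp point. The pads swing forward as they close: fully open they stand 13 mm farther back than shut.
Start: joints at [1.577, 0.385, 0.008, 0, -1.194, -0.259], TCP at [156.291, 605.122, 191.612] pointing down, gripper open.
Joint ranges: [-3.14, 3.14], [-1.21, 2.06], [-1.07, 1.41], [-3.16, 2.05], [-2.99, -0.16], [-3.1, 3.1]. Speed limits (rad/s): [2.79, 2.79, 3.14, 3.14, 3.14, 3.14].

INTERFACE

Orientations are given as a unit quaternion [w, x, y, z].
In Python, from rig import status, optics, arm gives the robot as it stands.
- The arm moves only by the tool play_rows, never from a script. Its argument "plan" is a list of rows, each a list of 7 numbers: the shift along the tool's x, y, z in mm, then the turn, a rotation vector about the tool's x, y, z in rad, then the closure, from 0 (fully open) to 1 (shut). A call has 1 to 10 rows; each row is the pose to reach, as a shift and turn from the pose commanded when the call began, along the tool's axes at that moment; what a row does not reach only later rows make up. A row lasts 1/8 s, in which the tool goes at most 62.5 mm and 10.7 degrees, less where a joint would pass 70% of its speed; a pose out of reach is approached as far as the arm can. A call with a gripper value outside its range is refused whole. The fingers move at their own pace and stop on an object; "squeeze" is the grip in N (left out, the last holds). Time passes only in rows, so rows that repeat a pose let the fingers close. It gives the time, the measured TCP pose, the force and the opening at its end, in the units of the state.
- status.sense(): the state, without advancing time (a new reading comes with each control period).
- optics.snapshot(name): name is "side" or "top" or "wrist"; returns the picture (384x512x3 uint8, red, green, blue); there is no depth.
- optics.camera_info(name): a dict with "intrinsics" (3x3 intrinsics, pixels), "k1" (the pictures are not rectified: a ray, as slopes to the right and down, at radius r is drawn at 1 + k1 r^2 times it, then the intrinsics apply), "camera_from_world" (4x4, takes a point from world to camera coordinates). Camera axes: x right, y down, z forward; pixel columns grow to the right and rows downward; lengths in mm; the calibration is good to about 2 mm. A picture is of the moment at which its call begins: read the wrist's pose just before it. camera_info takes no time and is no camera call; for the wrist camera it gives the pose at the moment of the call.
- arm.job_done(): hands the job in, once; it reports no verdict.
The state is a dict: "t": time; "q": joint angles; "qd": joint speeds; "joint_efforts": joint torques, N m; "tcp_pos": TCP position; "tool_rot": TCP orientation; "contact_force": force on the tool from outside, world axes, zero at the start; "torque": the same for the moment, N m; "gripper_width": finger opening in mm.
Only numpy, scipy, OpenCV 4.12 (cv2) and the standard library are available. Lean on these libraries where they do the work, as an engineer would, in place of code of your own. Each camera call takes 0.05 s, during which the arm holds its last target.

## Working session

There is one attempt and no reset: what is moved stays moved. The work goes in short steps, Python scripts to look and compute and a tool call to move; the robot and the scene stay as the last step left them, time stands still between calls to the robot, and variables do not carry over. Pictures are saved under pics/ and viewed, and the job is handed in when it is done.

Besides the shell and the picture viewer there is one more tool, called after "Emit:" as a command line: name --pt "numbers of a row" for each row, then --argument value for the rest. play_rows: Moves the arm, as the interface text tells. Its arguments: {"type":"object","properties":{"plan":{"type":"array"},"squeeze":{"type":"number"}},"required":["plan"]}

```bash
mkdir -p pics; ls
python3 - <<'E'
from rig import status, optics, arm
import cv2
print(status.sense())
for n in ["side","top","wrist"]:
    print(n,optics.camera_info(n))
    im=optics.snapshot(n); cv2.imwrite(f"pics/{n}0.png",im[:,:,::-1])
E
```

```text
pics
{'t': 0.0, 'q': array([ 1.57657988e+00,  3.85567924e-01,  6.61278780e-03, -5.22899348e-04,
       -1.19397951e+00, -2.58577346e-01]), 'qd': array([-0.00017626, -0.00052036,  0.00142109, -0.00068191,  0.00183005,
       -0.00086671]), 'joint_efforts': array([-2.16706330e-04, -3.92284262e+01,  1.88404620e+01,  4.18630511e+00,
       -4.53413857e-03,  5.67448126e-06]), 'tcp_pos': array([156.14248661, 604.48545873, 190.50615946]), 'tool_rot': array([-0.43233086,  0.43352269, -0.55858706,  0.55957895]), 'contact_force': array([-0.27743592, -0.80885732,  0.23969646]), 'torque': array([ 0.04870433,  0.02432479, -0.06335109]), 'gripper_width': 84.89119023664871}
side {'intrinsics': array([[440.21330351,   0.        , 251.98427907],
       [  0.        , 440.21330351, 193.82109435],
       [  0.        ,   0.        ,   1.        ]]), 'k1': -0.1469458464058894, 'camera_from_world': array([[-9.81890273e-01, -1.89241331e-01, -8.90002326e-03,
         6.08333644e+02],
       [-9.32470194e-02,  5.23643796e-01, -8.46818852e-01,
         1.10047883e+02],
       [ 1.64913569e-01, -8.30653293e-0
[... 563 characters left out ...]
02, -9.85272626e-01,
         1.15876453e+03],
       [ 0.00000000e+00,  0.00000000e+00,  0.00000000e+00,
         1.00000000e+00]])}
wrist {'intrinsics': array([[308.34695736,   0.        , 253.00747657],
       [  0.        , 308.34695736, 192.83245449],
       [  0.        ,   0.        ,   1.        ]]), 'k1': -0.00737949502306276, 'camera_from_world': array([[-2.50316470e-01, -9.68162444e-01,  1.77409183e-03,
         6.23444895e+02],
       [-9.34158285e-01,  2.42005341e-01,  2.62262682e-01,
        -3.39977667e+01],
       [-2.54342219e-01,  6.39913862e-02, -9.64994890e-01,
         3.77469712e+02],
       [ 0.00000000e+00,  0.00000000e+00,  0.00000000e+00,
         1.00000000e+00]])}
```

View pics/side0.png

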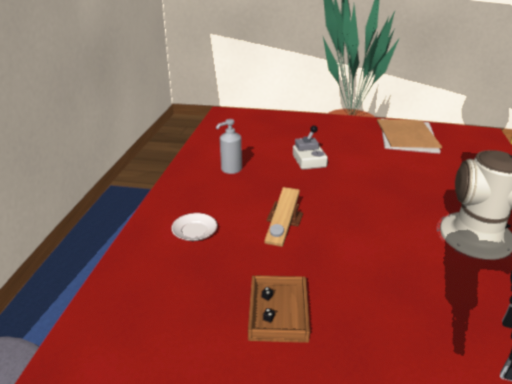

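View pics/top0.png

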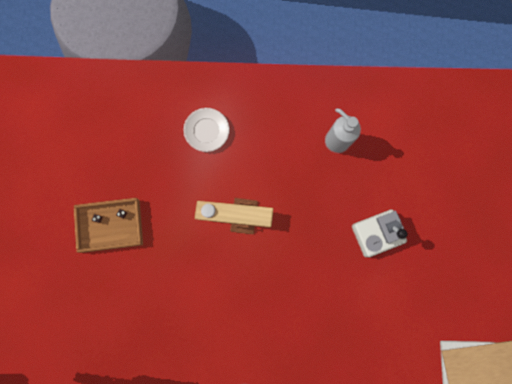

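View pics/wrist0.png

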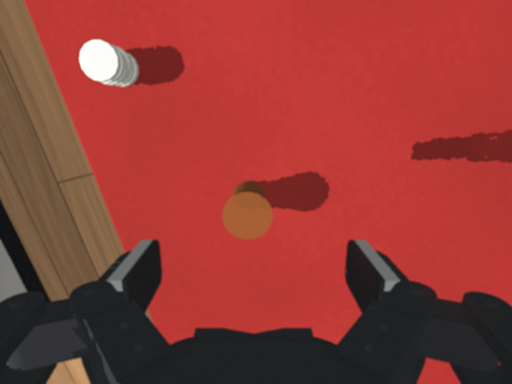

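```bash
cat > h.py <<'E'
import numpy as np, cv2
from rig import status, optics, arm
from scipy.spatial.transform import Rotation as R
def ray(name,uv,ci=None):
    c=ci or optics.camera_info(name); K=c["intrinsics"];T=c["camera_from_world"]
    d=np.array([(uv[0]-K[0,2])/K[0,0],(uv[1]-K[1,2])/K[1,1]]);s=d.copy()
    for _ in range(20): s=d/(1+c["k1"]*(s@s))
    D=T[:3,:3].T@np.r_[s,1]; o=-T[:3,:3].T@T[:3,3]
    return o,D/np.linalg.norm(D)
def onz(name,uv,z,ci=None):
    o,d=ray(name,uv,ci); return o+d*(z-o[2])/d[2]
def tri(n1,a,n2,b):
    o,d=ray(n1,a);p,e=ray(n2,b)
    s=np.linalg.lstsq(np.c_[d,-e],p-o,rcond=None)[0]
    A=o+d*s[0];B=p+e*s[1]; return (A+B)/2,np.linalg.norm(A-B)
def proj(name,P,ci=None):
    c=ci or optics.camera_info(name);T=c["camera_from_world"];K=c["intrinsics"]
    q=T[:3,:3]@np.asarray(P,float)+T[:3,3];s=q[:2]/q[2];s=s*(1+c["k1"]*(s@s))
    return s*K[0,0]+K[:2,2]
def rot():
    s=status.sense();w,x,y,z=s["tool_rot"];return R.from_quat([x,y,z,w]).as_matrix(),s
def snap(name,f,crop=None,k=1):
    im=optics.snapshot(name)[:,:,::-1].copy(); np.save("pics/"+f+".npy",im)
    if crop: u0,v0,u1,v1=crop; im=im[v0:v1,u0:u1]
    cv2.imwrite("pics/"+f+".png",cv2.resize(im,None,fx=k,fy=k,interpolation=cv2.INTER_CUBIC)); return im
E
python3 - <<'E'
from h import *
M,s=rot();print(M.round(3))
a=cv2.imread("pics/top0.png");b=cv2.imread("pics/side0.png")
cv2.imwrite("pics/c1.png",cv2.resize(a[180:270,170:430],None,fx=3,fy=3,interpolation=cv2.INTER_CUBIC))
cv2.imwrite("pics/c2.png",cv2.resize(b[110:260,250:350],None,fx=4,fy=4,interpolation=cv2.INTER_CUBIC))
E
```

```text
[[-0.25  -0.     0.968]
 [-0.968 -0.002 -0.25 ]
 [ 0.002 -1.     0.   ]]
```

View pics/c1.png

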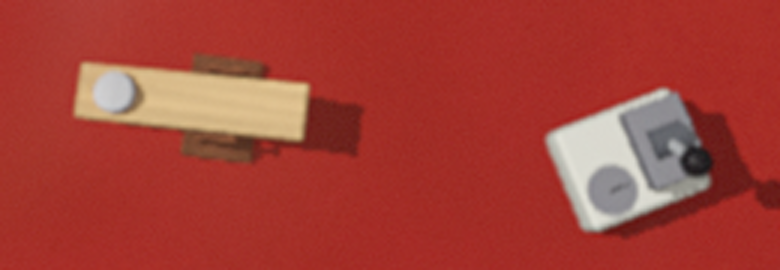

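View pics/c2.png

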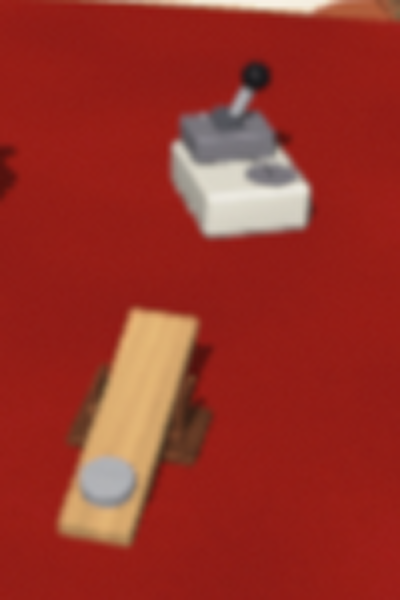

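Run:
```python
from h import *
a=cv2.imread("pics/top0.png");b=cv2.imread("pics/side0.png")
def comps(m,win):
    u0,v0,u1,v1=win;mm=np.zeros_like(m);mm[v0:v1,u0:u1]=m[v0:v1,u0:u1]
    c,_=cv2.findContours(mm,cv2.RETR_EXTERNAL,cv2.CHAIN_APPROX_NONE);c=max(c,key=cv2.contourArea);return c
for nm,im,wp,wt,wb in [("top",a,(185,190,285,240),(340,200,415,265),(395,225,412,242)),("side",b,(255,180,305,250),(285,120,335,175),(305,120,322,135))]:
    hsv=cv2.cvtColor(im,cv2.COLOR_BGR2HSV);B,G,Rr=[im[:,:,i].astype(int) for i in range(3)]
    plank=((G>120)).astype(np.uint8)*255
    c=comps(plank,wp);r=cv2.minAreaRect(c);print(nm,"plank",r,cv2.boxPoints(r).round(1).tolist())
    grey=((hsv[:,:,1]<50)&(G>110)).astype(np.uint8)*255
    c=comps(grey,wp);print(" boss",cv2.minEnclosingCircle(c),cv2.contourArea(c))
    white=((hsv[:,:,1]<70)&(G>150)).astype(np.uint8)*255
    c=comps(((hsv[:,:,1]<90)&(G>60)).astype(np.uint8)*255,wt);r=cv2.minAreaRect(c);print(" timer",r,cv2.boxPoints(r).round(1).tolist())
    c=comps(((im.max(2)<60)).astype(np.uint8)*255,wb);print(" ball",cv2.minEnclosingCircle(c),cv2.contourArea(c))
o,_=ray("wrist",(250,190));M,s=rot();print("wrist cam in tool",M.T@(o-s["tcp_pos"]))
```

```text
top plank ((233.33169555664062, 213.1831817626953), (76.51836395263672, 19.005210876464844), 5.710593223571777) [[194.3000030517578, 218.8000030517578], [196.1999969482422, 199.89999389648438], [272.29998779296875, 207.5], [270.5, 226.39999389648438]]
 boss ((207.5, 210.35714721679688), 7.016846656799316) 135.5
 timer ((379.5172424316406, 232.7930908203125), (37.13907241821289, 47.90939712524414), 68.19859313964844) [[350.3999938964844, 224.39999389648438], [394.8999938964844, 206.6999969482422], [408.70001220703125, 241.10000610351562], [364.20001220703125, 258.8999938964844]]
 ball ((401.8333435058594, 233.5), 4.859218120574951) 58.0
side plank ((281.8500061035156, 215.9499969482422), (17.39252471923828, 59.45081329345703), 18.43494987487793) [[264.20001220703125, 241.39999389648438], [283.0, 185.0], [299.5, 190.5], [280.70001220703125, 246.89999389648438]]
 boss ((276.5, 229.5), 6.670932292938232) 116.0
 timer ((308.8018798828125, 153.44342041015625), (37.685890197753906, 28.555803298950195), 60.945396423339844) [[287.20001220703125, 143.89999389648438], [312.1000061035156, 130.0], [330.3999938964844, 163.0], [305.5, 176.8000030517578]]
 ball ((313.5, 128.5), 2.9155757427215576) 20.5
wrist cam in tool [   0.65414495 -181.46210052   66.35676264]
```

Run:
```python
from h import *
L=[onz("top",p,9.7) for p in [(197.3,200.7),(194.7,219)]]
H=[onz("top",p,55.3) for p in [(272.7,207.3),(271,226.7)]]
for p in L+H: print(p.round(1))
l=(L[0]+L[1])/2;h=(H[0]+H[1])/2
print("len",np.linalg.norm(l-h),"w",np.linalg.norm(L[0]-L[1]),np.linalg.norm(H[0]-H[1]))
ax=(l-h)[:2];ax/=np.linalg.norm(ax);print("ax",ax,np.arctan2(ax[1],ax[0]),"low end",l,"high",h)
bt,e=tri("top",(207.3,210.5),"side",(276.5,229.5));print("boss",bt,e)
# boss top centre: z expected: 22.8-65*.228+ (22)*.97
bz=22.8-65*.228+22*.974; print(bz,onz("top",(207.4,210.5),bz))
bl,e=tri("top",(401.8,233.3),"side",(313.8,128.7));print("ball",bl,e, onz("top",(401.8,233.3),106))
# timer top (white) left edge corners at z=40
for p in [(548,135),(585,232)]:
    print("timer TL",onz("top",(170+p[0]/3,180+p[1]/3),40), onz("top",(170+p[0]/3,180+p[1]/3),0))
print("block corners z65",[onz("top",(170+p[0]/3,180+p[1]/3),65).round(0).tolist() for p in [(622,113),(680,93),(655,188),(710,170)]])
# stand cheeks outer: z 42
print("cheeks",[onz("top",(170+p[0]/3,180+p[1]/3),42).round(0).tolist() for p in [(193,55),(266,64),(184,152),(255,162)]])
```

```text
[561.  129.9   9.7]
[512.7 134.9   9.7]
[541.8 -65.1  55.3]
[492.6 -61.3  55.3]
len 201.78336187002895 w 48.4982760101478 49.35188519870083
ax [0.09974365 0.99501317] 1.4708865428210132 low end [536.85134487 132.38531994   9.7       ] high [517.24539501 -63.19783848  55.3       ]
boss [534.62090646 101.88305293  25.49401414] 1.6231466361047275
29.408 [533.35254126 101.33349079  29.408     ]
ball [ 478.7591497  -373.37123814  105.53738634] 0.6706709811267335 [ 479.05988367 -373.21505508  106.        ]
timer TL [ 502.58799191 -271.25238844   40.        ] [ 506.27708818 -281.01807774    0.        ]
timer TL [ 421.57796929 -300.675636     40.        ] [ 422.57311167 -311.41978289    0.        ]
block corners z65 [[520.0, -328.0, 65.0], [538.0, -377.0, 65.0], [458.0, -353.0, 65.0], [474.0, -399.0, 65.0]]
cheeks [[565.0, 33.0, 42.0], [558.0, -30.0, 42.0], [482.0, 38.0, 42.0], [474.0, -22.0, 42.0]]
```

Emit:
play_rows --pt "336 0 483 0 1.418 0 1" --pt "336 0 483 0 1.418 0 1" --pt "336 0 483 0 1.418 0 1" --pt "336 0 483 0 1.418 0 1" --pt "336 0 483 0 1.418 0 1" --pt "336 40 483 0 1.418 0 1" --pt "336 90 483 0 1.418 0 1" --pt "336 90 483 0 1.418 0 1" --pt "336 90 483 0 1.418 0 1" --pt "336 90 483 0 1.418 0 1"

```text
t: 1.4
tcp_pos: [540.5, 156.6, 100.1]
tool_rot: [0.037, -0.035, -0.706, 0.707]
contact_force: [-0.8, 1.0, -0.1]
gripper_width: -0.4
```

Run:
```python
from h import *
M,s=rot();print(M.round(3),s["tcp_pos"],s["q"].round(2),s["contact_force"],s["gripper_width"])
snap("wrist","w1");snap("top","t1",(150,130,410,290),3)
print(np.arctan2(M[1,2],M[0,2]))
```

```text
[[-0.995 -0.002 -0.102]
 [ 0.102 -0.001 -0.995]
 [ 0.002 -1.     0.001]] [540.52795734 156.58908744 100.13186838] [ 0.57  0.36 -0.27 -0.   -0.94 -0.67] [-0.81303267  1.04050511 -0.14667807] -0.3970973867755598
-1.6727318244531262
```

View pics/w1.png

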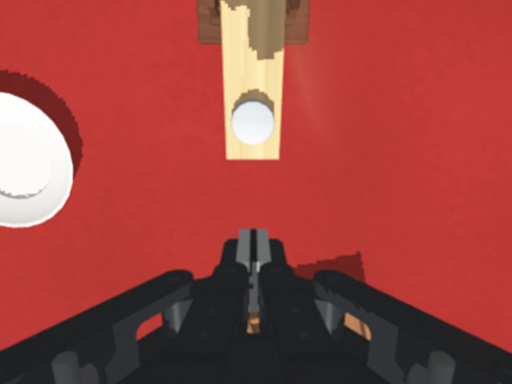

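View pics/t1.png

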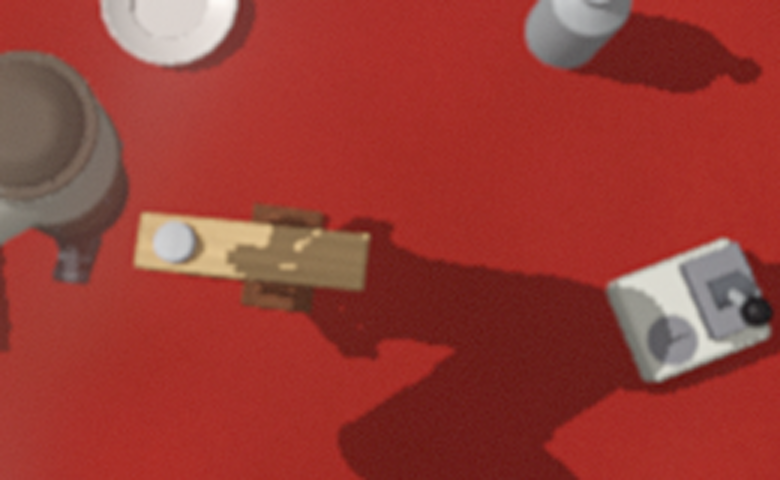

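Emit:
play_rows --pt "0 50 0 0 0 0 1" --pt "0 93 0 0 0 0 1" --pt "0 93 6 0 0 0 1" --pt "0 93 12 0 0 0 1" --pt "0 93 18 0 0 0 1" --pt "0 93 24 0 0 0 1" --pt "0 93 30 0 0 0 1" --pt "0 93 36 0 0 0 1" --pt "0 93 41 0 0 0 1" --pt "0 93 41 0 0 0 1"

```text
t: 2.75
tcp_pos: [535.7, 117.8, 8.5]
tool_rot: [0.036, -0.035, -0.706, 0.706]
contact_force: [0.2, 0.8, 0.3]
gripper_width: 0.1
```

Run:
```python
from h import *
M,s=rot();print(s["tcp_pos"],s["contact_force"])
snap("wrist","w2");
```

```text
[535.69944425 117.76376178   8.53771533] [0.18325974 0.76296694 0.3039644 ]
```

View pics/w2.png

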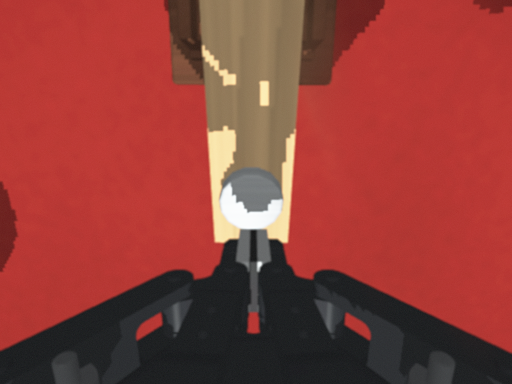

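Run:
```python
from h import *
for z in (9.7,36):
  p,q=onz("wrist",(215,242),z),onz("wrist",(289,242),z);print(z,p.round(1),q.round(1),np.linalg.norm(p-q))
```

```text
9.7 [561.2 129.9   9.7] [514.5 134.6   9.7] 46.89327029056834
36 [556.5 118.5  36. ] [516.6 122.5  36. ] 40.053032979497196
```

Emit:
play_rows --pt "0 0 4 0 0 0 1" --pt "0 0 7 0 0 0 1" --pt "0 0 7 0 0 0 1" --pt "0 0 -6 0 0 0 1" --pt "0 0 -6 0 0 0 1" --pt "0 0 -6 0 0 0 1" --pt "0 0 -6 0 0 0 1"

```text
t: 3.68
tcp_pos: [536.3, 124.2, 8.6]
tool_rot: [0.035, -0.035, -0.706, 0.706]
contact_force: [0.1, 0.2, -0.7]
gripper_width: -0.1
```

```bash
cat > look.py <<'E'
import sys
from h import *
M,s=rot();print(s["tcp_pos"],s["contact_force"])
n=sys.argv[1]
w=snap("wrist","w"+n)[:, :]; t=snap("side","s"+n)[170:260,240:330]
cv2.imwrite("pics/m"+n+".png",np.hstack([w,cv2.resize(t,(384,384),interpolation=cv2.INTER_CUBIC)])[:,100:])
E
python3 look.py 3
```

```text
[536.31645903 124.19600734   8.58368755] [ 0.07096661  0.24592202 -0.7118246 ]
```

View pics/m3.png

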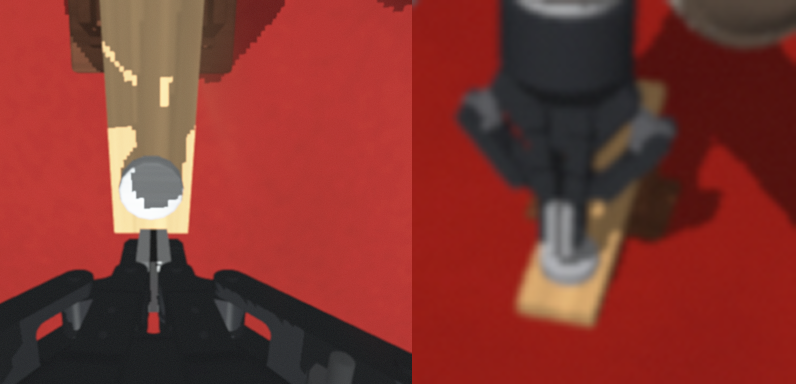

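Run:
```python
from h import *
M,s=rot();T=s["tcp_pos"]
for n in("wrist","side","top"):print(n,proj(n,T))
for z in (9.7,36):
  p,q=onz("wrist",(215,233),z),onz("wrist",(289,233),z);print(z,p.round(1),q.round(1),np.linalg.norm(p-q))
im=np.load("pics/s3.npy");cv2.imwrite("pics/s3c.png",cv2.resize(im[150:270,220:340],None,fx=5,fy=5))
snap("top","t3",(150,150,310,270),5)
```

```text
wrist [252.89283507 220.00647257]
side [274.75393417 239.91319468]
top [199.22834158 210.12576159]
9.7 [560.9 129.9   9.7] [514.6 134.5   9.7] 46.51163762727152
36 [556.3 119.3  36. ] [516.8 123.3  36. ] 39.72820436494308
```

View pics/s3c.png

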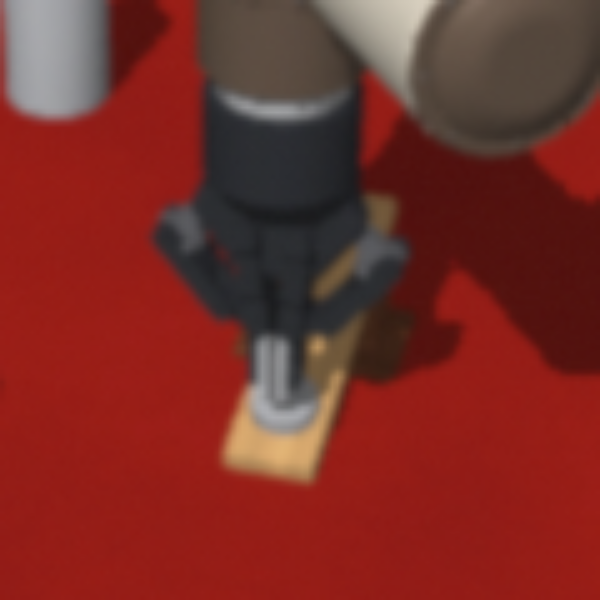

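View pics/t3.png

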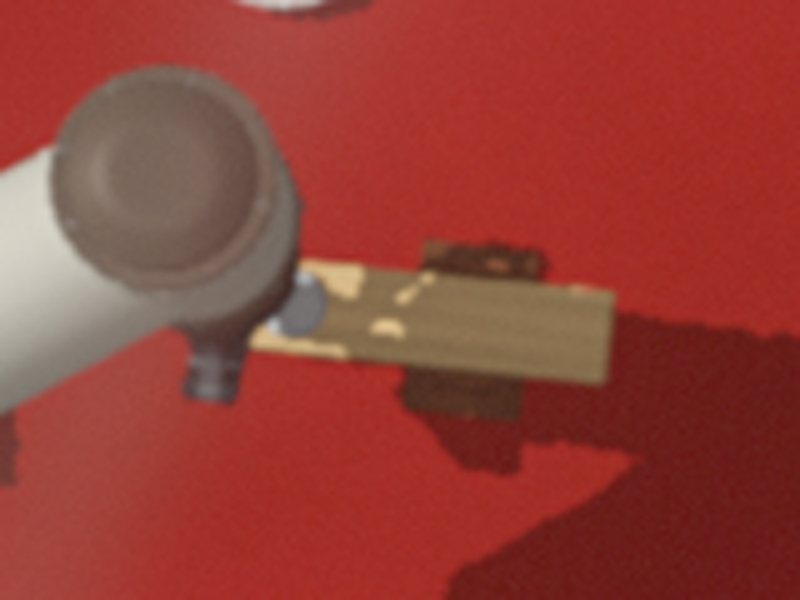

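Run:
```python
from h import *
M,s=rot();T=s["tcp_pos"]
for d in (0,5,10,20,30):
  for w in(-11,0,11):
    P=T-M[:,1]*d+M[:,2]*w;print(d,w,proj("wrist",P).round(0),proj("side",P).round(0))
im=np.load("pics/w3.npy");cv2.imwrite("pics/w3c.png",cv2.resize(im[140:300,180:330],None,fx=4,fy=4))
```

```text
0 -11 [253. 236.] [274. 242.]
0 0 [253. 220.] [275. 240.]
0 11 [253. 203.] [276. 237.]
5 -11 [253. 240.] [274. 241.]
5 0 [253. 223.] [275. 238.]
5 11 [253. 206.] [276. 236.]
10 -11 [253. 243.] [274. 239.]
10 0 [253. 226.] [275. 237.]
10 11 [253. 208.] [276. 234.]
20 -11 [253. 250.] [274. 236.]
20 0 [253. 232.] [275. 234.]
20 11 [253. 214.] [276. 231.]
30 -11 [253. 259.] [274. 233.]
30 0 [253. 240.] [275. 231.]
30 11 [253. 220.] [276. 228.]
```

View pics/w3c.png

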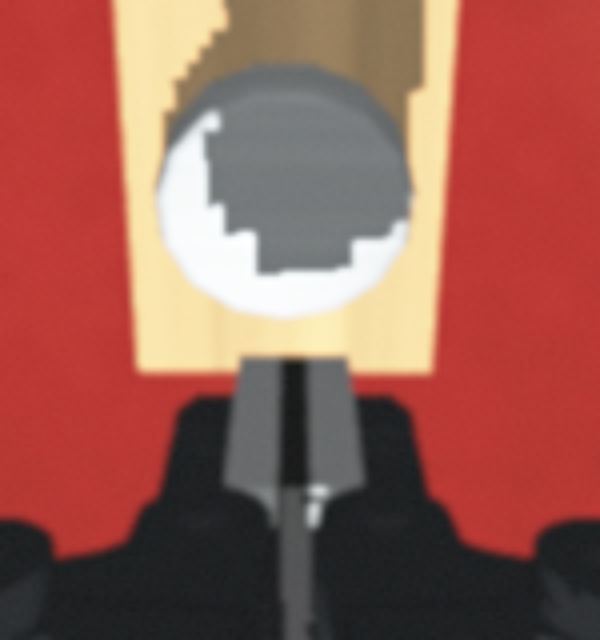

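Emit:
play_rows --pt "0 0 -15 0 0 0 1" --pt "0 0 -30 0 0 0 1" --pt "0 5 -30 0 0 0 1" --pt "0 8 -30 0 0 0 1" --pt "0 8 -30 0 0 0 1" --pt "0 8 -30 0 0 0 1"

```text
t: 4.58
tcp_pos: [539.4, 153.7, 0.6]
tool_rot: [0.036, -0.035, -0.706, 0.706]
contact_force: [0.2, -0.1, -0.2]
gripper_width: -0.2
```

Run:
```python
from h import *
M,s=rot();T=s["tcp_pos"];print(T,s["contact_force"])
im=snap("side","s4")
for d in (0,20,30): print(proj("side",T-M[:,1]*d))
cv2.imwrite("pics/s4c.png",cv2.resize(im[150:270,220:340],None,fx=5,fy=5))
```

```text
[539.39044489 153.71616152   0.58023647] [ 0.15821559 -0.1057584  -0.20880396]
[271.7487465  249.49041768]
[271.8784771 243.2459947]
[271.94388273 240.07445674]
```

View pics/s4c.png

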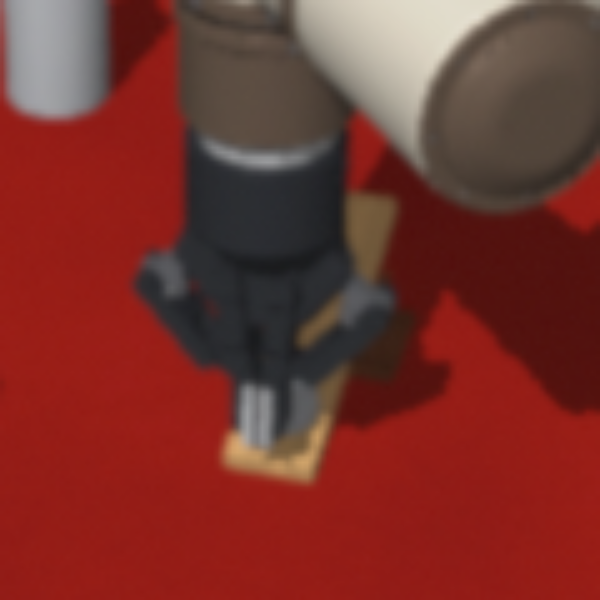

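Emit:
play_rows --pt "0 4 0 0 0 0 1" --pt "0 8 0 0 0 0 1" --pt "0 8 0 0 0 0 1"

```text
t: 5.0
tcp_pos: [539.0, 153.8, -7.9]
tool_rot: [0.036, -0.035, -0.706, 0.706]
contact_force: [0.3, -0.7, -0.6]
gripper_width: 0.3
```

Emit:
play_rows --pt "0 4 0 0 0 0 1" --pt "0 8 0 0 0 0 1" --pt "0 10 0 0 0 0 1" --pt "0 10 0 0 0 0 1"

```text
t: 5.5
tcp_pos: [539.3, 153.9, -17.6]
tool_rot: [0.035, -0.035, -0.706, 0.706]
contact_force: [-0.2, 0.1, -0.4]
gripper_width: -0.0
```

Run:
```python
from h import *
M,s=rot();T=s["tcp_pos"];print(T,s["contact_force"],s["gripper_width"])
im=snap("side","s5");w=snap("wrist","w5")
for d in (0,20,30): print(proj("side",T-M[:,1]*d))
cv2.imwrite("pics/s5c.png",np.hstack([cv2.resize(im[190:270,230:310],(400,400)),cv2.resize(w[140:300,170:330],(400,400))]))
```

```text
[539.27645262 153.91414942 -17.60989371] [-0.21210074  0.12115357 -0.44372607] -0.021118912237658535
[271.66345171 255.11302335]
[271.78991995 248.98612308]
[271.85368264 245.87433159]
```

View pics/s5c.png

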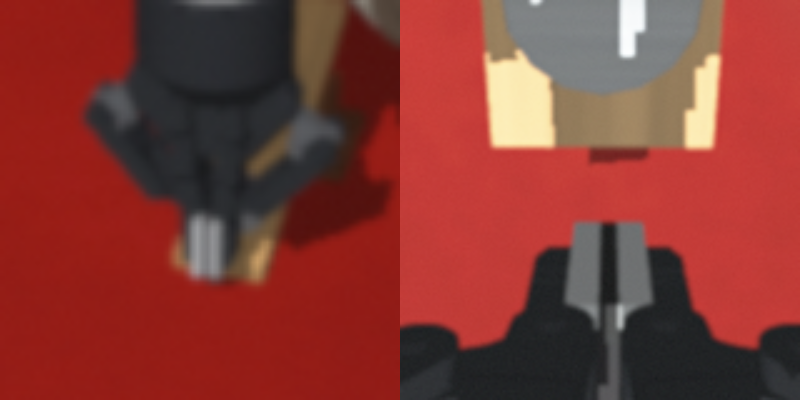

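Emit:
play_rows --pt "0 4 0 0 0 0 1" --pt "0 7 5 0 0 0 1" --pt "0 7 11 0 0 0 1" --pt "0 7 16 0 0 0 1" --pt "0 7 21 0 0 0 1" --pt "0 7 26 0 0 0 1" --pt "0 7 31 0 0 0 1" --pt "0 7 36 0 0 0 1" --pt "0 7 40 0 0 0 1" --pt "0 7 40 0 0 0 1"

```text
t: 6.85
tcp_pos: [535.7, 114.1, -24.2]
tool_rot: [-0.035, 0.036, 0.706, -0.706]
contact_force: [0.7, 1.6, 1.0]
gripper_width: 0.3
```

```bash
python3 look.py 6
```

```text
[535.67446924 114.08447186 -24.18011088] [0.69576927 1.6156652  0.96269523]
```

View pics/m6.png

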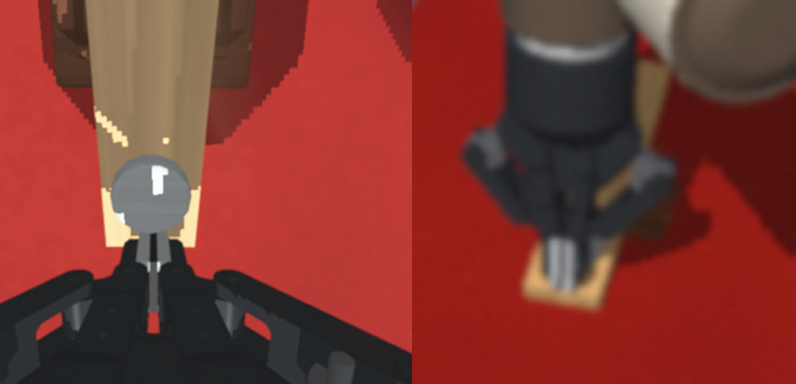

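Run:
```python
from h import *
for z in (9.7,20,36):
  p,q=onz("wrist",(206,246),z),onz("wrist",(296,246),z);print(z,p.round(1),q.round(1),np.linalg.norm(p-q))
M,s=rot();T=s["tcp_pos"]
for d in (25,30,35):
  for w in(0,5,11): print(d,w,proj("wrist",T-M[:,1]*d+M[:,2]*w).round(0),proj("side",T-M[:,1]*d+M[:,2]*w).round(0))
im=np.load("pics/s6.npy");w=np.load("pics/w6.npy")
cv2.imwrite("pics/s6c.png",np.hstack([cv2.resize(im[190:270,230:310],(400,400)),cv2.resize(w[140:300,170:330],(400,400))]))
```

```text
9.7 [559.9 113.4   9.7] [513.3 118.1   9.7] 46.790514278605144
20 [557.7 108.8  20. ] [514.4 113.2  20. ] 43.52019158547573
36 [554.3 101.6  36. ] [516.  105.5  36. ] 38.4400786641095
25 0 [253. 236.] [276. 240.]
25 5 [253. 227.] [276. 239.]
25 11 [253. 217.] [277. 238.]
30 0 [253. 240.] [276. 238.]
30 5 [253. 231.] [276. 237.]
30 11 [253. 220.] [277. 236.]
35 0 [253. 244.] [276. 237.]
35 5 [253. 235.] [276. 236.]
35 11 [253. 224.] [277. 234.]
```

View pics/s6c.png

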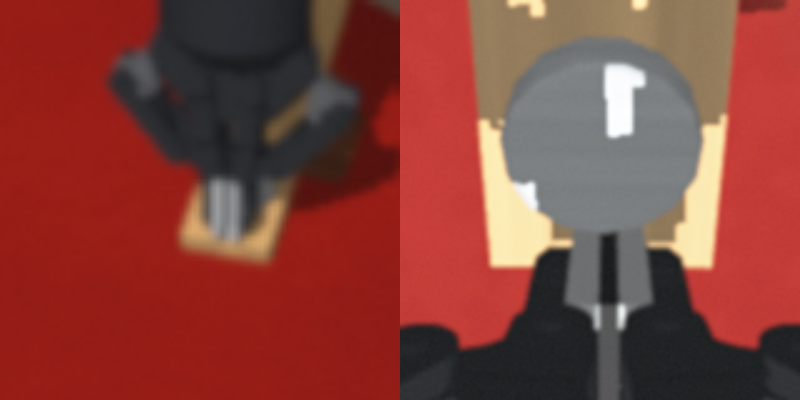

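Emit:
play_rows --pt "0 0 -16 0 0 0 1" --pt "0 0 -32 0 0 0 1" --pt "0 4 -32 0 0 0 1" --pt "0 9 -32 0 0 0 1" --pt "0 9 -32 0 0 0 1"

```text
t: 7.58
tcp_pos: [537.8, 145.5, -34.2]
tool_rot: [0.036, -0.035, -0.706, 0.707]
contact_force: [0.2, -0.2, -0.7]
gripper_width: -0.2
```

```bash
python3 look.py 7
```

```text
[537.82535322 145.47242593 -34.18623841] [ 0.24014346 -0.19306785 -0.68600132]
```

View pics/m7.png

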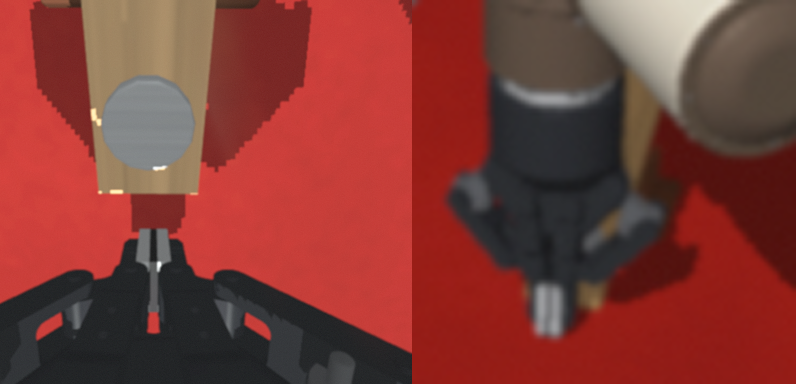

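Emit:
play_rows --pt "0 0 8 0 0 0 1" --pt "0 0 14 0 0 0 1" --pt "0 0 19 0 0 0 1" --pt "0 0 24 0 0 0 1" --pt "0 0 28 0 0 0 1" --pt "0 0 32 0 0 0 1" --pt "0 0 32 0 0 0 1"

```text
t: 8.55
tcp_pos: [535.2, 113.8, -33.4]
tool_rot: [0.036, -0.035, -0.706, 0.706]
contact_force: [0.2, 0.4, -0.2]
gripper_width: -0.2
```

```bash
python3 look.py 8
```

```text
[535.24336636 113.82640956 -33.39424529] [ 0.21326077  0.39763354 -0.18206905]
```

View pics/m8.png

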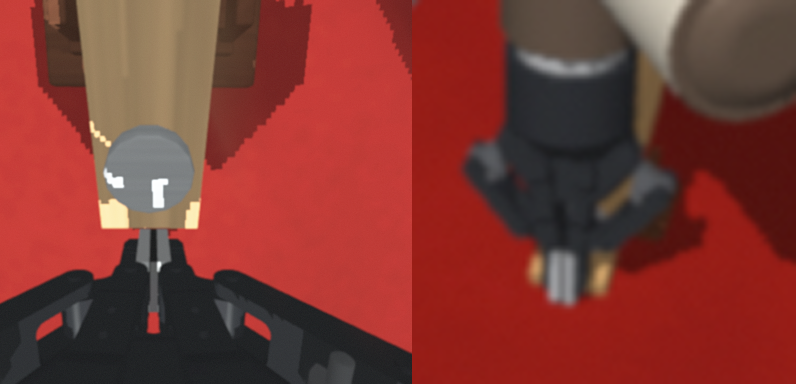

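```bash
cat > e.py <<'E'
import sys
from h import *
from scipy.optimize import brentq
u0,u1,v=map(float,sys.argv[1:4])
f=lambda z:np.linalg.norm(onz("wrist",(u0,v),z)-onz("wrist",(u1,v),z))-46
z=brentq(f,-60,100);c=(onz("wrist",(u0,v),z)+onz("wrist",(u1,v),z))/2
print("end top centre",c.round(1), "at9.7",((onz("wrist",(u0,v),9.7)+onz("wrist",(u1,v),9.7))/2).round(1),"at36",((onz("wrist",(u0,v),36)+onz("wrist",(u1,v),36))/2).round(1))
E
python3 e.py 199 300 228
```

```text
end top centre [535.3  99.2  16.7] at9.7 [535.6 102.    9.7] at36 [534.3  91.6  36. ]
```

Emit:
play_rows --pt "0 0 4 0 0 0 1" --pt "0 0 7 0 0 0 1" --pt "0 0 7 0 0 0 1" --pt "0 0 -5 0 0 0 1" --pt "0 0 -5 0 0 0 1" --pt "0 0 -5 0 0 0 1" --pt "0 0 -5 0 0 0 1"

```text
t: 9.52
tcp_pos: [535.7, 119.1, -33.5]
tool_rot: [0.035, -0.035, -0.706, 0.706]
contact_force: [-0.5, 0.2, 0.6]
gripper_width: -0.1
```

```bash
python3 look.py 9
```

```text
[535.74153429 119.13498985 -33.45513284] [-0.54984196  0.21269774  0.60532543]
```

View pics/m9.png

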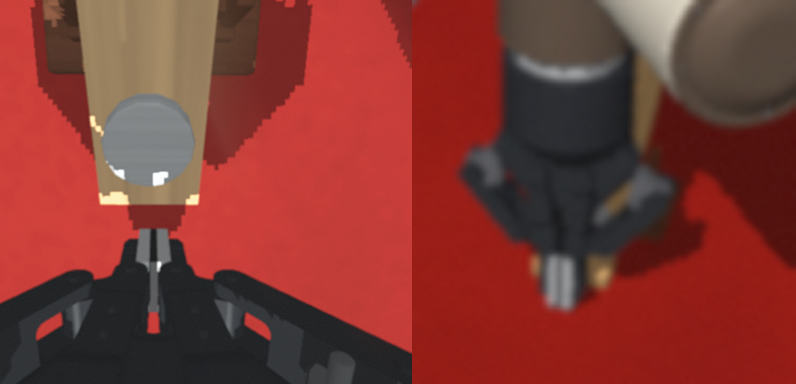

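Emit:
play_rows --pt "0 0 8 0 0 0 1" --pt "0 0 14 0 0 0 1" --pt "0 0 19 0 0 0 1" --pt "0 0 19 0 0 0 1" --pt "0 0 5 0 0 0 1" --pt "0 0 5 0 0 0 1" --pt "0 0 5 0 0 0 1" --pt "0 0 5 0 0 0 1"

```text
t: 10.62
tcp_pos: [535.2, 114.2, -33.5]
tool_rot: [0.035, -0.035, -0.706, 0.706]
contact_force: [0.2, 1.0, -0.7]
gripper_width: -0.0
```

```bash
python3 look.py 10
```

```text
[535.23960518 114.22445253 -33.450512  ] [ 0.20087256  0.96520994 -0.65285777]
```

View pics/m10.png

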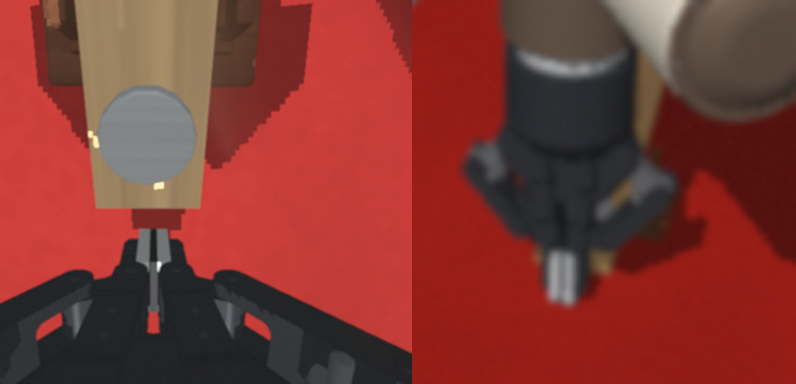

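```bash
python3 e.py 195 302 208.5
python3 - <<'E'
from h import *
im=np.load("pics/w10.npy");cv2.imwrite("pics/w10c.png",cv2.resize(im[0:240,170:340],None,fx=2.5,fy=2.5))
E
```

```text
end top centre [534.6  88.4  21.9] at9.7 [535.2  92.3   9.7] at36 [533.9  83.8  36. ]
```

View pics/w10c.png

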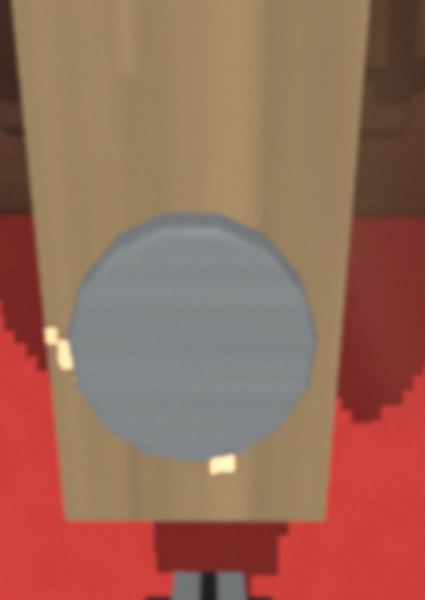

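```bash
python3 - <<'E'
from h import *
a=snap("top","t10",(180,180,300,250),3.3); b=snap("side","s10",(260,160,320,260),2)
cv2.imwrite("pics/x10.png",np.hstack([cv2.resize(a,(480,280),interpolation=cv2.INTER_CUBIC),cv2.resize(b[:70],(240,280),interpolation=cv2.INTER_CUBIC)]))
E
python3 look.py 11
```

```text
[535.36391844 114.06913063 -33.38944202] [ 0.23926809 -0.45858853  0.43177174]
```

View pics/x10.png

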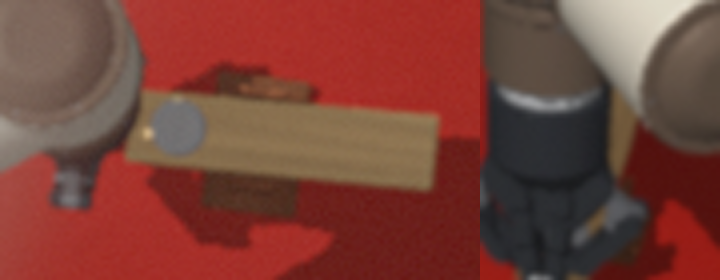

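View pics/m11.png

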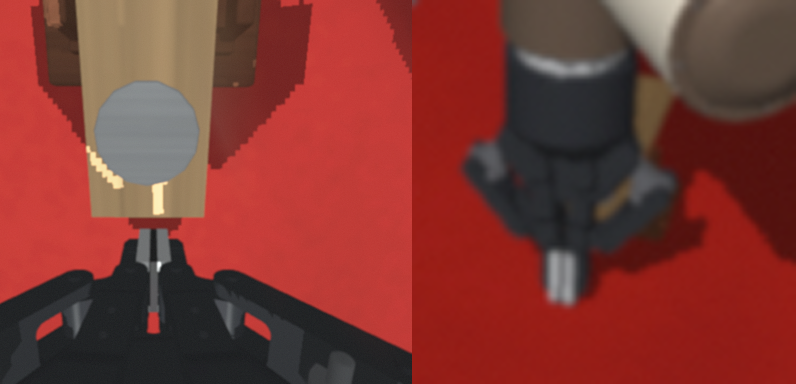

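Emit:
play_rows --pt "0 0 -15 0 0 0 1" --pt "0 0 -15 0 0 0 1" --pt "0 0 -15 0 0 0 1" --pt "0 0 -15 0 0 0 1" --pt "0 0 -15 0 0 0 1" --pt "0 0 -15 0 0 0 1" --pt "0 0 -15 0 0 0 1" --pt "0 0 -15 0 0 0 1" --pt "0 0 -15 0 0 0 1" --pt "0 0 -15 0 0 0 1"

```text
t: 12.18
tcp_pos: [536.9, 129.2, -33.4]
tool_rot: [0.035, -0.035, -0.706, 0.706]
contact_force: [0.5, 0.9, 0.3]
gripper_width: -0.1
```

```bash
python3 look.py 12
```

```text
[536.89290694 129.15661901 -33.40111402] [0.52200214 0.92181519 0.28290985]
```

View pics/m12.png

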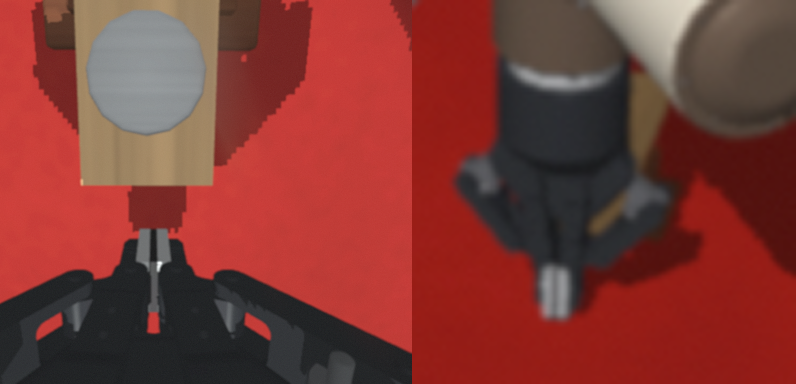

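```bash
python3 e.py 180 314.5 186; python3 look.py 13
python3 - <<'E'
from h import *
a=np.load("pics/w12.npy").astype(int);b=np.load("pics/w13.npy").astype(int);print(abs(a-b).max(),(abs(a-b).max(2)>40).sum())
a=np.load("pics/w13.npy")
cv2.imwrite("pics/w13c.png",cv2.resize(a[0:240,150:340],None,fx=2.5,fy=2.5))
E
```

```text
end top centre [534.6  87.6  45.7] at9.7 [536.2  96.4   9.7] at36 [535.1  90.   36. ]
[536.89791776 129.14192323 -33.39148875] [0.00570419 1.38812206 0.3511475 ]
113 3910
```

View pics/w13c.png

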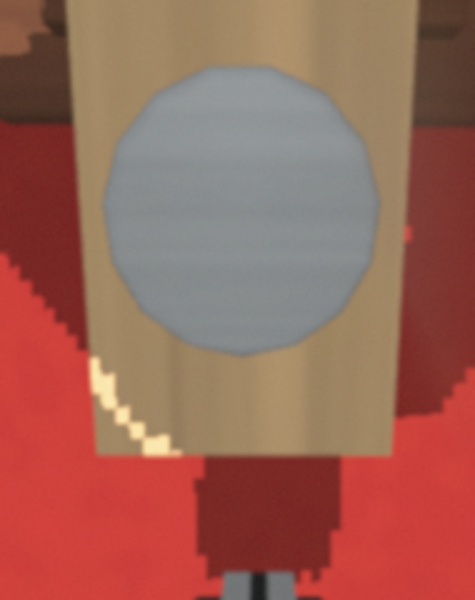

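Emit:
play_rows --pt "0 0 0 0 0 0 1" --pt "0 0 0 0 0 0 1" --pt "0 0 0 0 0 0 1" --pt "0 0 0 0 0 0 1" --pt "0 0 0 0 0 0 1" --pt "0 0 0 0 0 0 1" --pt "0 0 0 0 0 0 1" --pt "0 0 0 0 0 0 1" --pt "0 0 0 0 0 0 1" --pt "0 0 0 0 0 0 1"

```text
t: 13.62
tcp_pos: [536.9, 129.1, -33.4]
tool_rot: [0.035, -0.035, -0.706, 0.706]
contact_force: [0.5, 0.1, -0.5]
gripper_width: 0.1
```

Emit:
play_rows --pt "0 0 0 0 0 0 1" --pt "0 0 0 0 0 0 1" --pt "0 0 0 0 0 0 1" --pt "0 0 0 0 0 0 1" --pt "0 0 0 0 0 0 1" --pt "0 0 0 0 0 0 1"

```text
t: 14.38
tcp_pos: [536.9, 129.1, -33.4]
tool_rot: [0.035, -0.035, -0.706, 0.706]
contact_force: [0.5, 0.7, -0.5]
gripper_width: -0.1
```

```bash
python3 look.py 14;python3 look.py 15
python3 - <<'E'
from h import *
a=np.load("pics/w14.npy").astype(int);b=np.load("pics/w15.npy").astype(int);print(abs(a-b).max(),(abs(a-b).max(2)>40).sum())
a=np.load("pics/w15.npy")
cv2.imwrite("pics/w15c.png",cv2.resize(a[0:240,150:340],None,fx=2.5,fy=2.5))
E
```

```text
[536.90756306 129.12775471 -33.39414148] [ 0.52318868  0.71549408 -0.50418339]
[536.91848999 129.16027976 -33.37935333] [ 0.12226052  0.04159761 -0.23030882]
140 755
```

View pics/w15c.png

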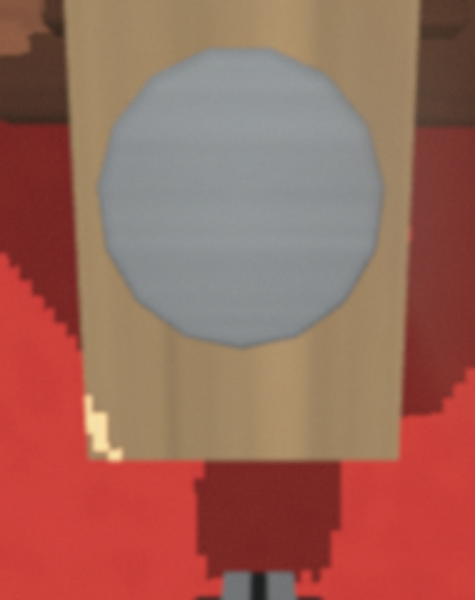

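Emit:
play_rows --pt "0 0 0 0 0 0 1" --pt "0 0 0 0 0 0 1" --pt "0 0 0 0 0 0 1" --pt "0 0 0 0 0 0 1" --pt "0 0 0 0 0 0 1" --pt "0 0 0 0 0 0 1" --pt "0 0 0 0 0 0 1" --pt "0 0 0 0 0 0 1" --pt "0 0 0 0 0 0 1" --pt "0 0 0 0 0 0 1"

```text
t: 15.82
tcp_pos: [536.9, 129.2, -33.4]
tool_rot: [0.035, -0.035, -0.706, 0.706]
contact_force: [0.9, -0.5, -0.6]
gripper_width: -0.2
```

```bash
cat > wid.py <<'E'
from h import *
def meas(f):
    im=np.load("pics/"+f+".npy");hsv=cv2.cvtColor(im,cv2.COLOR_BGR2HSV);h,s=hsv[...,0],hsv[...,1]
    m=((s<175)&(im[...,1]>70)&(h<40)).astype(np.uint8)
    m[:,:150]=0;m[:,360:]=0;m[228:]=0
    r=[(v,np.where(m[v])[0]) for v in range(100,227)]
    r=[(v,x.min(),x.max()+1) for v,x in r if len(x)>85]
    return r[-1],r[-3]
if __name__=="__main__":
    import sys
    for f in sys.argv[1:]: print(f,meas(f))
E
python3 look.py 16;python3 look.py 17; python3 wid.py w12 w13 w14 w15 w16 w17
```

```text
[536.89621064 129.15186812 -33.38408461] [ 0.86375348 -0.54511056 -0.62042342]
[536.90740857 129.14145636 -33.38163465] [-0.19507892  0.72279982  0.20489986]
w12 ((185, np.int64(180), np.int64(314)), (183, np.int64(180), np.int64(314)))
w13 ((182, np.int64(188), np.int64(307)), (180, np.int64(187), np.int64(308)))
w14 ((183, np.int64(187), np.int64(308)), (181, np.int64(186), np.int64(309)))
w15 ((184, np.int64(185), np.int64(310)), (182, np.int64(184), np.int64(311)))
w16 ((183, np.int64(185), np.int64(310)), (181, np.int64(185), np.int64(310)))
w17 ((183, np.int64(186), np.int64(309)), (181, np.int64(185), np.int64(310)))
```

```bash
python3 e.py 185.5 309.5 184; python3 look.py 18;python3 wid.py w16 w17 w18
python3 - <<'E'
from h import *
a=np.load("pics/w16.npy").astype(int);b=np.load("pics/w18.npy").astype(int);print((abs(a-b).max(2)>40).sum())
im=snap("top","t18",(180,180,300,250),6.5)
E
```

```text
end top centre [534.9  89.   36.8] at9.7 [536.   95.5   9.7] at36 [534.9  89.2  36. ]
[536.89622522 129.14791857 -33.38520073] [-0.76428016 -0.03247502  0.46833359]
w16 ((183, np.int64(185), np.int64(310)), (181, np.int64(185), np.int64(310)))
w17 ((183, np.int64(186), np.int64(309)), (181, np.int64(185), np.int64(310)))
w18 ((183, np.int64(185), np.int64(310)), (181, np.int64(185), np.int64(310)))
1
```

View pics/t18.png

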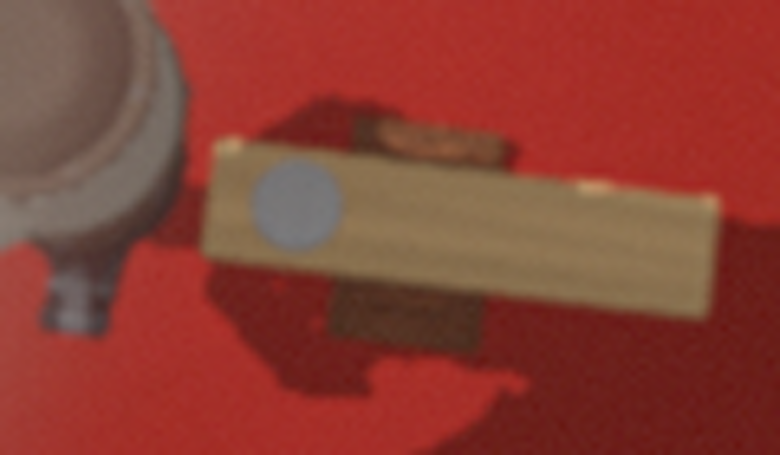

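Emit:
play_rows --pt "0 0 -6 0 0 0 1" --pt "0 -60 -6 0 0 0 1" --pt "0 -120 -6 0 0 0 1" --pt "0 -185 -6 0 0 0 1" --pt "0 -185 -6 0 0 0 1" --pt "6 -185 54 0 0.14 0 1" --pt "12 -185 114 0 0.28 0 1" --pt "18 -185 174 0 0.42 0 1" --pt "24 -185 234 0 0.56 0 1" --pt "28 -185 290 0 0.68 0 1"

```text
t: 17.42
tcp_pos: [479.1, -158.1, 151.0]
tool_rot: [0.27, -0.27, -0.653, 0.654]
contact_force: [1.0, -0.3, -0.5]
gripper_width: -0.2
```

Run:
```python
from h import *
M,s=rot();T=s["tcp_pos"];print(T,s["q"].round(2),s["contact_force"])
g=np.array([432.8,-390,T[2]]);print("need",M.T@(g-T)); y=np.arctan2(M[1,2],M[0,2]);print("turn tool y",-(-2.793-y))
```

```text
[ 479.10419937 -158.10053095  151.0352781 ] [ 0.    0.22 -0.34 -0.   -1.01 -0.79] [ 0.98140882 -0.34591242 -0.53730045]
need [-1.30934811e+02 -2.04112028e-03  1.96920080e+02]
turn tool y 0.43833427885627163
```

Emit:
play_rows --pt "-33 0 49 0 0.14 0 1" --pt "-65 0 98 0 0.28 0 1" --pt "-98 0 148 0 0.4 0 1" --pt "-131 0 197 0 0.438 0 1" --pt "-131 0 197 0 0.438 0 1" --pt "-131 40 197 0 0.438 0 1" --pt "-131 40 197 0 0.438 0 1"

```text
t: 18.3
tcp_pos: [432.4, -386.5, 108.2]
tool_rot: [0.407, -0.401, -0.58, 0.58]
contact_force: [-0.0, -0.1, 0.7]
gripper_width: 0.2
```

Run:
```python
from h import *
M,s=rot();T=s["tcp_pos"];print(M.round(3),T,s["contact_force"])
print(np.arctan2(M[1,2],M[0,2]))
a=snap("top","t20",(330,180,450,280),6);b=snap("side","s20",(270,90,350,190),4)
cv2.imwrite("pics/x20.png",np.hstack([cv2.resize(a,(480,400),interpolation=cv2.INTER_CUBIC),cv2.resize(b,(320,400),interpolation=cv2.INTER_CUBIC)]))
```

```text
[[-0.346 -0.007 -0.938]
 [ 0.938  0.005 -0.346]
 [ 0.007 -1.     0.005]] [ 432.38410538 -386.51481313  108.20617538] [-0.02175707 -0.07743654  0.68542779]
-2.7886952102827673
```

View pics/x20.png

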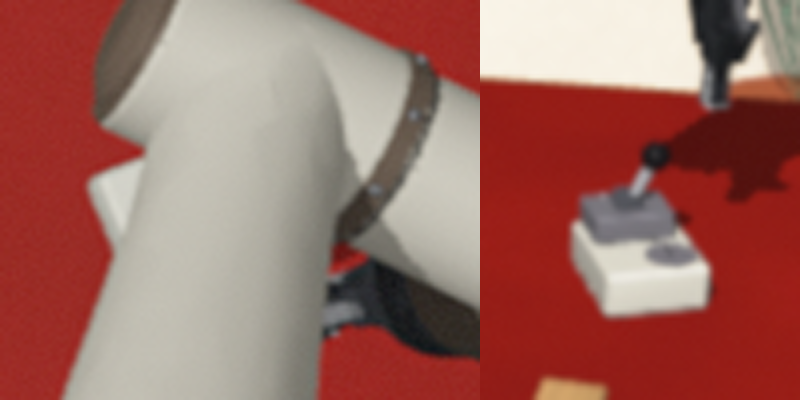

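Emit:
play_rows --pt "-3 40 0 0 0 0 1" --pt "-3 59 0 0 0 0 1" --pt "-3 59 -10 0 0 0 1" --pt "-3 59 -20 0 0 0 1" --pt "-3 59 -26 0 0 0 1" --pt "-3 59 -33 0 0 0 1" --pt "-3 59 -40 0 0 0 1" --pt "-3 59 -40 0 0 0 1"

```text
t: 19.4
tcp_pos: [474.4, -377.6, 52.6]
tool_rot: [-0.404, 0.405, 0.58, -0.58]
contact_force: [-0.5, -0.5, -1.0]
gripper_width: 0.1
```

Run:
```python
from h import *
M,s=rot();T=s["tcp_pos"];print(T,s["contact_force"])
print(proj("side",T-M[:,1]*39))
b=snap("side","s21",(270,90,350,190),6)
```

```text
[ 474.42326168 -377.56567609   52.55137773] [-0.47286375 -0.46993728 -1.02042606]
[314.83515568 132.08525458]
```

View pics/s21.png

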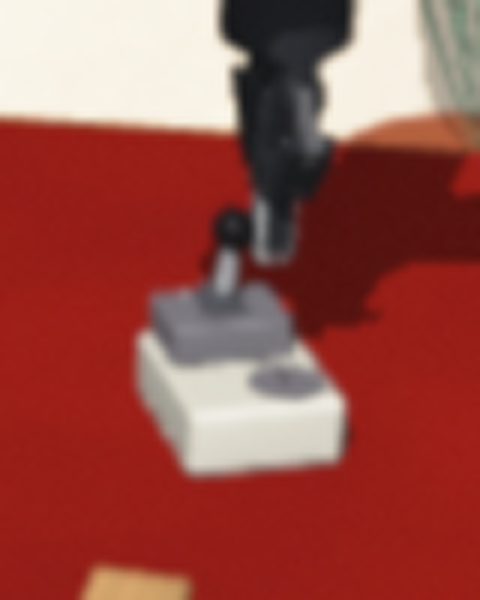

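Emit:
play_rows --pt "0 2 -7 0 0 0 1" --pt "0 4 -14 0 0 0 1" --pt "0 4 -21 0 0 0 1" --pt "0 4 -28 0 0 0 1" --pt "0 4 -32 0 0 0 1" --pt "0 4 -32 0 0 0 1"

```text
t: 20.2
tcp_pos: [500.6, -367.0, 48.0]
tool_rot: [0.406, -0.403, -0.579, 0.581]
contact_force: [-5.9, -3.9, 0.2]
gripper_width: -0.1
```

Run:
```python
from h import *
M,s=rot();T=s["tcp_pos"];print(T,s["contact_force"])
b=snap("side","s22",(270,90,350,190),6)
```

```text
[ 500.6175893  -367.02093405   47.95089154] [-5.93028603 -3.91838518  0.16998833]
```

View pics/s22.png

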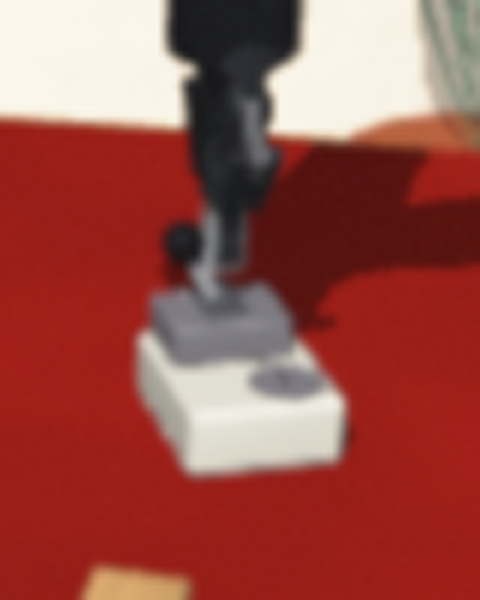

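```bash
cat > ball.py <<'E'
from h import *
def ang(uv):
    o,d=ray("side",uv);yt=np.array([-.341,.94,0]);xt=np.array([.94,.341,0])
    A=np.array([501.5,-365.2,62]);P=o+d*((A-o)@yt)/(d@yt);r=P-A
    return P.round(1),np.hypot(r@xt,r[2]),np.arctan2(r@xt,r[2])+.5
if __name__=="__main__":
    print(ang((313.8,128.7)),ang((300.3,130.3)))
E
python3 ball.py
```

```text
(array([ 478.4, -373.6,  105.4]), np.float64(49.880992811279576), np.float64(-0.014270483220995)) (array([ 522.5, -357.6,  103. ]), np.float64(46.62739127022745), np.float64(0.9984873964457355))
```

Emit:
play_rows --pt "0 0 -3 0 0 0 1" --pt "0 0 -6 0 0 0 1" --pt "0 0 -6 0 0 0 1"

```text
t: 20.62
tcp_pos: [500.5, -366.6, 47.9]
tool_rot: [0.41, -0.4, -0.577, 0.583]
contact_force: [-17.3, -11.1, 4.9]
gripper_width: 0.0
```

Emit:
play_rows --pt "0 0 15 0 0 0 1" --pt "0 0 45 0 0 0 1" --pt "0 0 80 0 0 0 1" --pt "0 -60 90 0 0 0 1" --pt "0 -120 100 0 0 0 1" --pt "0 -120 100 0 0 0 1" --pt "0 -120 100 0 0 0 1"

```text
t: 21.5
tcp_pos: [415.7, -398.8, 168.8]
tool_rot: [-0.404, 0.405, 0.58, -0.58]
contact_force: [-0.2, 0.0, -0.4]
gripper_width: -0.6
```

Run:
```python
from h import *
M,s=rot();T=s["tcp_pos"];print(T,s["contact_force"])
snap("side","s23");snap("top","t23")
a=np.load("pics/s23.npy");cv2.imwrite("pics/s23c.png",cv2.resize(a[100:250,250:350],None,fx=4,fy=4,interpolation=cv2.INTER_CUBIC))
```

```text
[ 415.6852981  -398.81110844  168.83412128] [-0.1982343   0.02564518 -0.39577826]
```

View pics/s23c.png

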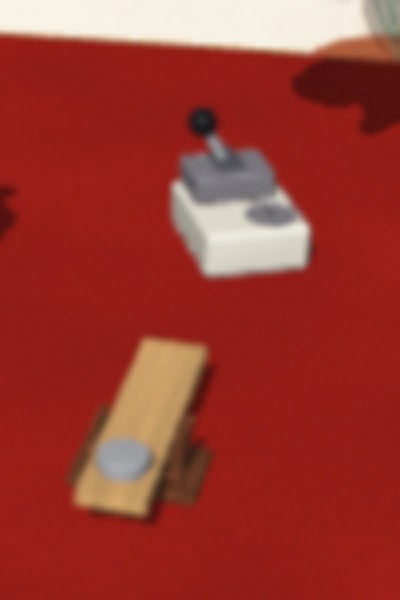

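View pics/t23.png

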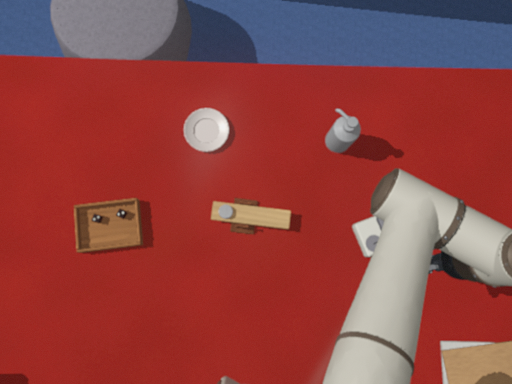

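Run:
```python
from h import *
from ball import ang
print(ang((250+203/4,100+121/4)))
snap("side","s24");print((abs(np.load("pics/s24.npy").astype(int)-np.load("pics/s23.npy")).max(2)>40).sum())
e=np.array([534.9,89.2]);ax=np.array([.0997,.995]);n=np.array([-.995,.0997])
for t in(0,-200):
  for w in(23,-23):
    p=e+ax*t+n*w; 
    print(((proj("side",[*p,36])-[250,100])*4).round(0), proj("top",[*p,36]).round(1))
im=np.load("pics/t23.npy");cv2.imwrite("pics/t23c.png",cv2.resize(im[180:250,190:310],None,fx=6,fy=6,interpolation=cv2.INTER_CUBIC))
```

```text
(array([ 521. , -358.1,  103. ]), np.float64(45.96620228529041), np.float64(0.9680724609650369))
4
[145. 499.] [210.8 218.6]
[ 76. 488.] [213.2 200.9]
[205. 345.] [288.5 227.9]
[144. 336.] [290.3 210.2]
```

View pics/t23c.png

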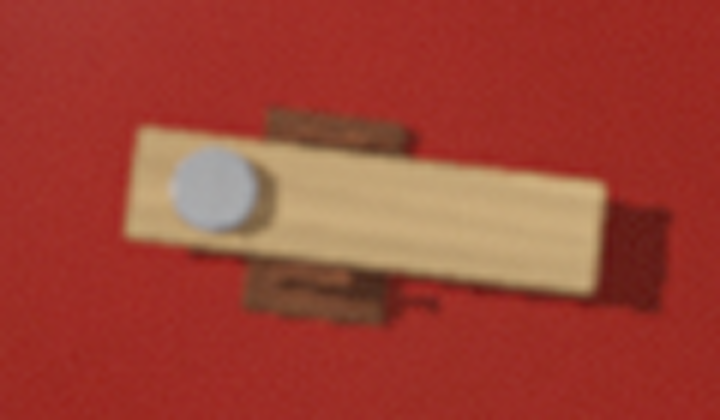

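Run:
```python
from rig import arm,status
print(arm.job_done(),status.sense()["t"])
```

```text
the job is handed in; nothing more can be done
the job is handed in; nothing more can be done
```

The plank is balanced level on the ridge, the timer's toggle is thrown to on, and the job is handed in at about 22 s of the 64 s allowed. No verdict was reported.

**Plank:** I pushed the heavy end about 43 mm across the ridge in small steps and backed off after each. When it tipped up I let it rock out.
- The heavy end's top edge measured 36.8 mm high, against 36 mm expected when level, and the plank was still from picture to picture.
- After the toggle was thrown, its corners in the side and top views still matched a level plank to about 1 pixel.
- The balance point is probably still some 6 to 12 mm off the ridge's centre, so the margin on that side may be small. I left it there because it was level and at rest.

**Toggle:** I pushed it to its stop, where the force rose to about 20 N. After backing off it measured about 0.97 rad, against 0.85 needed.

**End state:** The arm is clear of everything, and in the last top picture the tray, dice, saucer and dispenser stand where they were at the start.

**What disagreed:** The shut fingers really ended about 39 mm short of the reported TCP. Because of this:
- My first push passed over the plank without touching it.
- My second push moved it about 17 mm by the boss instead of its end.

I corrected the height after that.

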